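# Clip the player board to its stand

## Robot

A 6-joint arm with a two-finger parallel gripper is mounted at the origin on the work surface. World frame = base frame: x ahead of the robot, y to its left, z up, the work surface at z = 0. Lengths are in mm, angles in rad, forces in N, time in s.
With the tool pointing down it reaches from about 400 to 925 mm from the base axis. Payload 12.5 kg.
Tool frame: the origin (TCP) lies between the finger pads; the fingertips stand env.tip_extent ahead of it and the grasp point (between the pads) lies 11 mm behind it (env.tip_extent is the distance from the TCP to the fingertips, in mm); z points along the fingers, y is the line along which they close (so a half turn about z gives the same grasp; the last joint's range is limited). The gripper opens to 95 mm and grips with 3 to 60 N. Pads are 20 mm wide; open, the fingers measure 119 mm over their backs; the gripper's body (75 mm by 180 mm) begins 59 mm behind the grasp point.
Start: joints at [-1.452, 0.491, 1.559, -0, 1.092, -0.106], TCP at [139.342, -609.286, 222.661] pointing down, gripper open.
Joint ranges: [-3.1, 3.1], [-0.84, 2.19], [0.05, 2.79], [-1.13, 4.28], [0.06, 2.93], [-2.69, 2.69]. Speed limits (rad/s): [2.22, 2.22, 2.79, 3.14, 3.14, 3.14].

## Interface

Orientations are given as [roll, pitch, yaw] about the fixed x, y, z axes, in that order (R = Rz(yaw) Ry(pitch) Rx(roll)).
In Python, from cell import env gives the robot as it stands.
- The arm moves only by the tool carry_out, never from a script. Its argument "motion" is a list of rows, each a list of 5 numbers: the shift along the tool's x, y, z in mm, then the turn about the tool's z in degrees, then the closure, from 0 (fully open) to 1 (shut). A call has 1 to 12 rows; each row shifts and turns the commanded pose from where the row before left it, along the tool's axes as they then stand; what a row does not reach is not made up. A row lasts 1/10 s, in which the tool goes at most 50 mm and 8.59 degrees, less where a joint would pass 70% of its speed; a pose out of reach is approached as far as the arm can. A call with a gripper value outside its range is refused whole. The fingers move at their own pace and stop on an object; the grip force is fixed at half the most. Time passes only in rows, so rows that do not move let the fingers close. It gives the time, the measured TCP pose, the force, the opening and the grip force at its end, in the units of the state.
- env.state(): the state, without advancing time (a new reading comes with each control period).
- env.read_camera(name): name is "scene" or "top"; returns a dict with "color" (420x560x3 uint8, red, green, blue), "K" (3x3 intrinsics, pixels), "R" (3x3) and "t" (3): a world point X has camera coordinates R X + t. Camera axes: x right, y down, z forward; pixel columns grow to the right and rows downward; lengths in mm; the calibration is good to about 2 mm. A picture is of the moment at which its call begins. There is no depth.
- env.job_done(): hands the job in; it is judged then, once.
The state is a dict: "t": time; "joints": joint angles; "qvel": joint speeds; "tau": joint torques, N m; "eef_pos": TCP position; "tcp_rot": TCP orientation; "ft_force": force on the tool from outside, world axes, zero at the start; "moment": the same for the moment, N m; "opening": opening from 0.0 (shut) to 1.0 (fully open); "grip_force": force on a finger pad.
Only numpy, scipy, OpenCV 4.12 (cv2) and the standard library are available. Lean on these libraries where they do the work, as an engineer would, in place of code of your own. Each camera call takes 0.05 s, during which the arm holds its last target. There are 200 camera calls.

## Task

Squeeze the big steel spring clip open, lift it off the tray's rim, and clip the cardboard player board to the leaning back of the stand: pass the open jaws over the top edges of both together, at about the middle of the board and in line with its lean, feel the clip home without forcing it, and let it close on both and let go so that it ends fully home, its pin down on the back's top edge. Leave the board standing on its ledge and the tray and everything else where they are.

Things in the scene. Friction and masses are not known exactly. Their poses are not given: they have to be found in the camera images.
- clip: Sprung steel clip, 100 mm long, 0.11 kg. Origin on its hinge pin, a 14 mm thick barrel in the throat of the jaws. +z runs to the handles, x is the line across which the jaws open, y lies along the pin. Both halves turn equally on the pin. Jaw lips 60 mm wide along y, 33 to 45 mm below the pin. It starts upright, pin on the tray's rim, jaws shut on the 4 mm wall.
- clip_handles (a point): Between the handles, 34 mm above the pin, mid plane. Handles: flat plates 30 mm wide (y), from 4 to 55 mm above the pin. They flare to about 50 mm over the ends when shut, are parallel, 23 mm over both, when squeezed to their stop, which takes about 16 N. Held at the stop they lie flat on the fingers. Fingers that draw back as they open drag the clip some mm with them.
- jaw_a (a joint): How far each half of the clip has turned (rad): 0 = shut on the 4 mm tray wall, 0.08 = shut on an 11 mm stack with the lips flat and the handle ends 42 mm over both, 0.25 = fully open at the handles' stop, lips about 24 mm apart. A spring closes it: about 6 N at the lips at 0, 9 N at 0.08.
- lip_a (a point): Middle of the gripping face of the jaw lip on the clip's +x side, 39 mm below the pin.
- lip_b (a point): The same on the clip's -x side.
- back: Leaning plywood back of the fixed book stand, 220 mm wide (y), 6 mm thick (x), 172 mm tall. Origin: middle of its top edge, half way through its thickness, 167 mm above the plank. z runs up its slope: it leans 27 degrees from vertical, top towards the robot; x points out of its face, away from the robot and up. Behind it the top 75 mm are free.
- board: Loose cardboard player board, 200 mm wide (y), 155 mm tall (z), 5 mm thick (x), 0.15 to 0.3 kg, standing on the stand's ledge, flat on the back's +x face. Origin: middle of its lower edge; axes as the back's. It stands up to 18 mm off the back's middle along y. Board and back together are 11 mm thick, from 3 mm behind to 8 mm in front of the back's origin.
- board_top (a point): Middle of the board's top edge, 8 mm lower along the slope than the back's top edge, so the clip's pin comes to rest on the back's edge.
- tray: Loose stack of three white polypropylene tiers, one piece, 0.6 to 1.3 kg, 160 mm deep (x), 200 mm wide (y), 156 mm tall, open on top, walls 4 mm, top tier 47 mm deep inside. Origin under its centre. The clip sits on the wall on its -x side (towards the robot), up to 45 mm from that wall's middle.
- vault: Bystander: hexagonal dark walnut dice vault, 104 mm across its corners, 41 mm tall; origin under its centre.
- tin: Bystander: round pewter-grey aluminium tin, 85 mm across, 59 mm tall; origin under its centre.
- die_a: Bystander: glass die, 28 mm cube, in the tray's top tier; origin under its centre.
- die_b: Bystander: the other glass die, 28 mm cube, on the plank; origin under its centre.
- figure_base: Bystander: round blue plastic figure base, 80 mm across, 6 mm thick, lying on the plank; origin under its centre.
- mug: Bystander: blue stoneware mug, 78 mm across, 92 mm tall; origin under its centre.
- card_box: Bystander: cardboard card box, 67 x 92 x 24 mm, lying; origin under its centre.
Not all that is in view belongs to the job. What is meant by the clip is not red, and is the larger of those in its own colour.

How it is judged (in metres and radians):
On the way, in this order (a step that is already met when the one before it is completed fails the run):
1. the clip's jaws are squeezed open at the tray's rim (value of joint jaw_a above 0.12 rad and z of clip in the frame of tray below 0.19 m and horizontal distance between clip and tray below 0.16 m), for 0.05 s.
2. the open jaws stand astride the top edges of board and back together (value of joint jaw_a above 0.12 rad and ((x of lip_a in the frame of back above 0.006 m and x of lip_b in the frame of back below -0.001 m) or (x of lip_b in the frame of back above 0.006 m and x of lip_a in the frame of back below -0.001 m)) and z of each of lip_a, lip_b in the frame of back below -0.014 m and distance between clip and back below 0.08 m), for 0.1 s.
At the end, for the whole second after the job is handed in: The clip is shut on board and back together, gripping both, pin no more than 2.5 mm off the back's top edge, within 30 mm of the board's middle and 8 degrees of its lean, at rest; the board stands flat on its ledge; board, tray and bystanders are within 20 mm of where they stood (z of clip in the frame of back between 0.004 and 0.0095 m and x of clip in the frame of back between -0.004 and 0.009 m and y of clip in the frame of board_top between -0.03 and 0.03 m and angle between the z axis of clip and the z axis of back, either way round below 0.14 rad and angle between the y axis of clip and the y axis of back, either way round below 0.14 rad and ((x of lip_a in the frame of back above 0.006 m and x of lip_b in the frame of back below -0.001 m) or (x of lip_b in the frame of back above 0.006 m and x of lip_a in the frame of back below -0.001 m)) and value of joint jaw_a between 0.05 and 0.115 rad and contact force between clip and board above 2 N and contact force between clip and back above 2 N and linear speed of clip below 0.02 m/s and z of board in the frame of back between -0.168 and -0.158 m and x of board in the frame of back between 0.002 and 0.009 m and angle between the z axis of board and the z axis of back, either way round below 0.06 rad and distance of each of board, tray, vault, tin, die_a, die_b, figure_base, mug, card_box from where it was at the start of the episode below 0.02 m and angle between tray's own z axis and vertical below 0.05 rad); the robot touches nothing.
It fails at once if the clip is forced against the stand's back with more than 45 N (contact force between clip and back above 45 N).
It fails at once if the tray is dragged or lifted more than 25 mm (distance of tray from where it was at the start of the episode above 0.025 m).
It fails at once if a bystander is knocked more than 30 mm (distance of any of vault, tin, die_a, die_b, figure_base, mug, card_box from where it was at the start of the episode above 0.03 m).
It also fails if it takes over 45 s, if anything falls off the work surface, if the arm or the gripper's body presses on something with over 40 N, if the wrist force passes 120 N, or if a joint passes its speed limit or range.

## Working session

There is one attempt and no reset: what is moved stays moved. The work goes in short steps, Python scripts to look and compute and a tool call to move; the robot and the scene stay as the last step left them, time stands still between calls to the robot, and variables do not carry over. Pictures are saved under pics/ and viewed, at most 10 in all, crops included, and the job is handed in when it is done.

Besides the shell and the picture viewer there is one more tool, called after ">>>" as name(argument=value, ...) on one line, values as JSON. carry_out: Moves the arm, as the interface text tells. Its arguments: {"type":"object","properties":{"motion":{"type":"array"}},"required":["motion"]}

```bash
mkdir -p pics; ls
python3 - <<'E'
from cell import env
import cv2,numpy as np
s=env.state(); print(s, env.tip_extent)
for n in("scene","top"):
    c=env.read_camera(n); np.savez(f'{n}0.npz',**c)
    cv2.imwrite(f'pics/{n}0.png',c['color'][:,:,::-1]); print(n,c['K'],c['R'],c['t'])
E
```

```text
pics
{'t': 0.0, 'joints': array([-1.45159892e+00,  4.91558432e-01,  1.55945580e+00, -4.40631193e-05,
        1.09171957e+00, -1.05600152e-01]), 'qvel': array([ 0.00173866, -0.0001391 , -0.00040912, -0.00090894, -0.00147664,
        0.00161223]), 'tau': array([-5.38498687e-03, -6.12653446e+01, -2.58183146e+01,  6.90437132e-02,
        4.82828706e-02, -1.17013687e-04]), 'eef_pos': array([ 139.30083901, -609.02765227,  222.06026324]), 'tcp_rot': array([-3.14045374e+00, -8.14207148e-05,  2.24817843e-01]), 'ft_force': array([-0.71276699,  0.92133433,  0.37093462]), 'moment': array([-0.01084953,  0.02314032, -0.01977882]), 'grip_force': 0.0, 'opening': 0.9982146525073087} 8.0
scene [[438.75859515   0.         272.253671  ]
 [  0.         438.75859515 199.93731396]
 [  0.           0.           1.        ]] [[-0.89500425  0.44588717  0.0123298 ]
 [ 0.23744487  0.49964551 -0.8330512 ]
 [-0.37760737 -0.74265672 -0.55305848]] [ 525.42399604  -36.32864584 1404.25308823]
top [[402.04462844   0.         278.27102381]
 [  0.         402.04462844 198.47624974]
 [  0.           0.           1.        ]] [[ 4.05834823e-02 -9.99176035e-01  4.80697628e-04]
 [-9.76619105e-01 -3.97689277e-02 -2.11266553e-01]
 [ 2.11111594e-01  8.10447393e-03 -9.77428367e-01]] [   2.99946831  621.18817769 1052.63719742]
```

View pics/scene0.png

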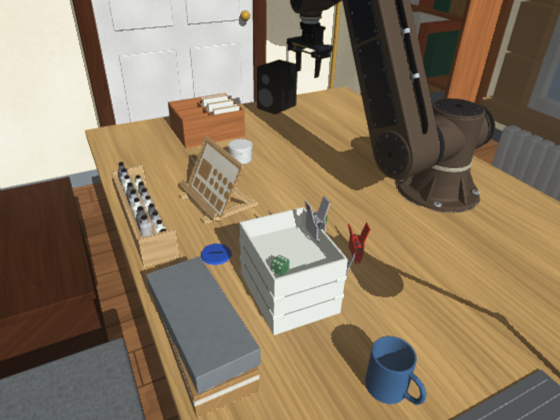

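View pics/top0.png

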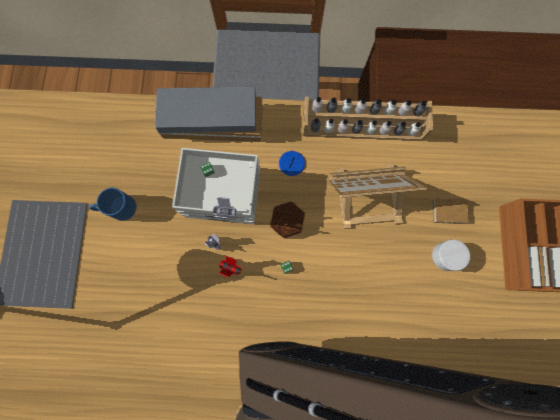

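The top view shows the tray at (217,185) with a grey clip on its robot-side rim at about (226,210). The stand is at (375,183). In the scene view the rim clip is at (318,217) and the stand at (213,180).

These could be taken for the clip in the top view:
- Grey clip on the rim (226,210)
- Small grey clip on the plank (213,241)
- Red clip (229,267)

The description (not red, the larger grey one, on the rim) picks the one at (226,210). I'll check it in a close crop.

```bash
cat > h.py <<'E'
import numpy as np,cv2
C={n:dict(np.load(f'{n}0.npz')) for n in('scene','top')}
def ray(n,px):
    c=C[n]; d=c['R'].T@np.linalg.inv(c['K'])@[px[0],px[1],1]; return -c['R'].T@c['t'],d
def onz(n,px,z):
    o,d=ray(n,px); return o+d*(z-o[2])/d[2]
def two(a,b):
    o1,d1=ray('scene',a);o2,d2=ray('top',b)
    d1/=np.linalg.norm(d1);d2/=np.linalg.norm(d2)
    s,t=np.linalg.lstsq(np.c_[d1,-d2],o2-o1,rcond=None)[0]
    p,q=o1+s*d1,o2+t*d2
    return (p+q)/2,np.linalg.norm(p-q)
def proj(n,X):
    c=C[n];p=c['K']@(c['R']@np.asarray(X,float)+c['t']);return p[:2]/p[2]
E
python3 - <<'E'
from h import *
def crop(n,x,y,w,h,k): return cv2.resize(C[n]['color'][y:y+h,x:x+w,::-1],(w*k,h*k),interpolation=cv2.INTER_CUBIC)
a=crop('top',170,140,100,75+0,4); b=crop('scene',235,185,100,75,4)
c=crop('top',325,155,100,75,4); d=crop('scene',175,130,100,75,4)
cv2.imwrite('pics/c1.png',np.vstack([np.hstack([a,b]),np.hstack([c,d])]))
a=crop('top',200,192,50,60,8);b=crop('scene',295,185,50,60,8)
cv2.imwrite('pics/c2.png',np.hstack([a,b]))
E
```

```text
(no output)
```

View pics/c1.png

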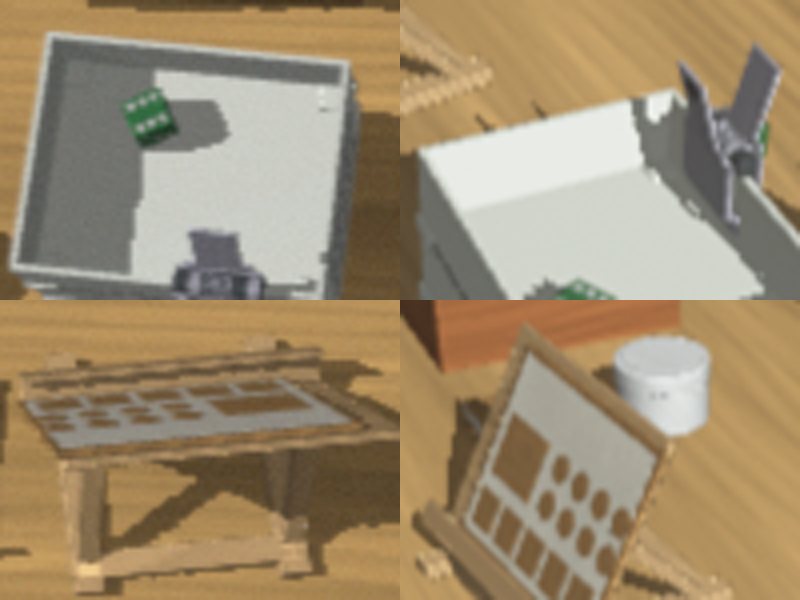

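View pics/c2.png

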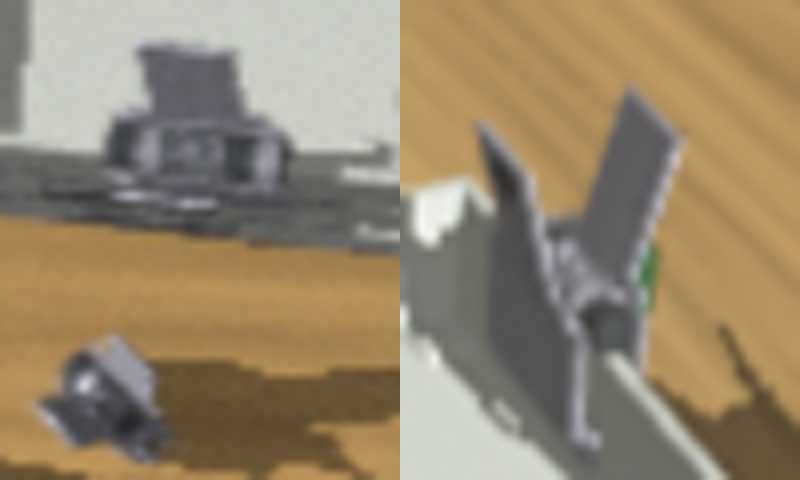

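The close crop confirms it. The grey clip with flared handles is astride the near rim, at top px (224,211) and handle ends (223,198). The other grey clip is small and lies on the plank. The stand's top edge runs from (206,137) to (242,165) in the scene view.

Run:
```python
from h import *
np.set_printoptions(precision=1,suppress=True)
for p in[(182,148.3),(257.5,155.5),(172.5,207)]: print('rim',onz('top',p,156))
print('pin z163',onz('top',(224.4,210.8),163))
print('+x handle',two((307.8,203.2),(223.6,198))); print('-x handle',two((326.9,199.2),(222,217)))
print('-x scene z217',onz('scene',(323.75,196),217),onz('scene',(330,202.5),217))
print('+x scene z217',onz('scene',(305,200.2),217),onz('scene',(310.6,206.2),217))
print('+x top z217',onz('top',(217.5,197.6),217),onz('top',(229.75,198.5),217))
for p in[(206.2,137),(242.5,165)]: print('back scene',onz('scene',p,168))
for p in[(340.5,195.5),(425,187)]: print('back top',onz('top',p,166))
a=C['scene']['color'][125:225,175:265].astype(int); hsv=cv2.cvtColor(a.astype(np.uint8),cv2.COLOR_RGB2HSV)
m=((hsv[...,1]<60)&(hsv[...,2]>120)).astype(np.uint8)
n,l,s,c=cv2.connectedComponentsWithStats(m); print(s[1:][s[1:,4]>60]+[175,125,0,0,0])
cs=max(cv2.findContours(m,0,2)[0],key=cv2.contourArea)
print(cv2.boxPoints(cv2.minAreaRect(cs))+[175,125], (cv2.approxPolyDP(cs,3,True)[:,0]+[175,125]).tolist())
def crop(n,x,y,w,h,k): return cv2.resize(C[n]['color'][y:y+h,x:x+w,::-1],(w*k,h*k),interpolation=cv2.INTER_CUBIC)
a=crop('top',322,160,110,45,7);b=crop('scene',185,132,110,40,7)
cv2.imwrite('pics/c3.png',np.vstack([a,b]))
```

```text
rim [725.6 285.5 156. ]
rim [713.9  86.4 156. ]
rim [568.1 295.4 156. ]
pin z163 [562.4 161.8 163. ]
+x handle (array([584.5, 159.6, 210.4]), np.float64(1.6833547169821428))
-x handle (array([537.6, 161. , 208.5]), np.float64(3.4237812657609044))
-x scene z217 [543.3 159.1 217. ] [544.8 186.6 217. ]
+x scene z217 [588.8 155.8 217. ] [589.6 180.8 217. ]
+x top z217 [584.2 172.9 217. ] [583.2 143.3 217. ]
back scene [ 645.4 -331.   168. ]
back scene [ 615.2 -126.5  168. ]
back top [ 613.2 -129.8  166. ]
back top [ 644.1 -344.6  166. ]
[[ 228  139   25   25  478]
 [ 191  143   48   72 1117]
 [ 239  216   26    9  153]]
[[183.6 199.6]
 [206.7 142.9]
 [243.3 157.8]
 [220.2 214.5]] [[207, 143], [195, 176], [212, 191], [210, 196], [213, 192], [224, 203], [219, 212], [203, 196], [204, 191], [201, 194], [192, 185], [194, 178], [191, 185], [220, 214], [226, 200], [223, 193], [229, 192], [227, 183], [233, 183], [238, 169]]
```

View pics/c3.png

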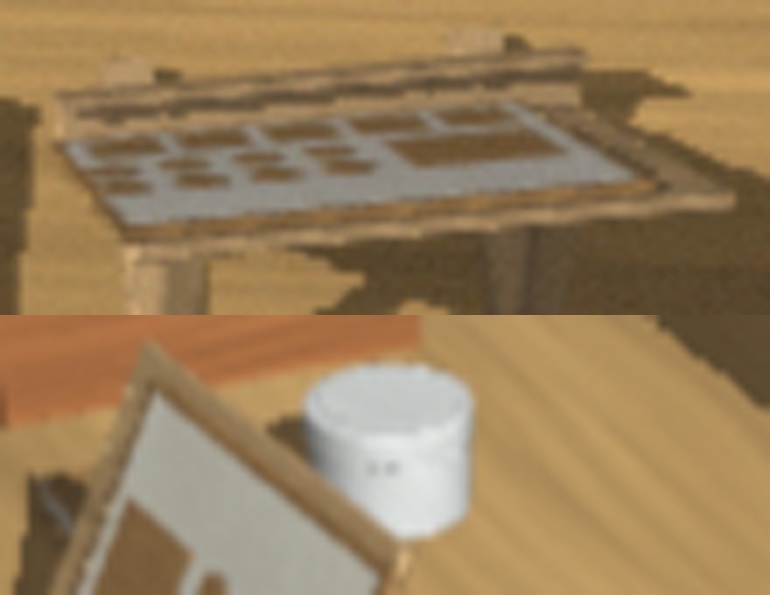

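The measurements agree with each other:
- **Clip:** the pin is at about (562,160,163). The rim line gives x = 562 there.
- **Tray:** yaw is about -3.5°.
- **Stand:** the top edge runs about 8.3° off the y axis.

Moving towards the clip, high.

>>> carry_out(motion=[[30,-34,-10,0,0],[31,-35,-10,0,0],[31,-35,-10,0,0],[31,-35,-10,0,0],[31,-35,-10,0,0],[31,-35,-10,0,0],[31,-35,-10,0,0],[31,-35,0,0,0],[31,-35,0,0,0],[31,-35,0,0,0],[31,-35,0,0,0],[31,-35,0,0,0]])

```text
t: 1.3
eef_pos: [408.0, -116.2, 292.7]
tcp_rot: [3.141, -0.0, 0.225]
ft_force: [0.7, -0.4, 0.5]
opening: 0.999
grip_force: 0.0
```

Run:
```python
from h import *
np.set_printoptions(precision=1,suppress=True)
for p in[(340.6,193.9),(426.7,188.3)]: print('back top',onz('top',p,167))
f=lambda u,v:(u/7+322,v/7+160)
for p in[f(125,230),f(662,186)]: print('board top',onz('top',p,163))
g=lambda u,v:(u/7+185,(v-315)/7+132)
print('scene board top corners',onz('scene',g(155,388),161.5),onz('scene',g(384,575),161.5))
print('scene back corners',onz('scene',g(150,345),168),onz('scene',g(402,552),168))
```

```text
back top [ 617.1 -129.9  167. ]
back top [ 640.6 -348.5  167. ]
board top [ 620.7 -128.6  163. ]
board top [ 645.1 -324.2  163. ]
scene board top corners [ 651.1 -307.9  161.5] [ 626.  -119.5  161.5]
scene back corners [ 643.1 -335.4  168. ] [ 617.3 -122.3  168. ]
```

Run:
```python
from h import *
np.set_printoptions(precision=1,suppress=True)
f=lambda u,v:(u/7+322,v/7+160)
g=lambda u,v:(u/7+185,(v-315)/7+132)
print(two(g(402,552),f(130,237)),two(g(150,345),f(733,198)))
print(two(g(384,575),f(122,228)),two(g(155,388),f(662,186)))
# tray rim corners in scene for a height check (c1 panel b)
k=lambda u,v:((u-400)/4+235,v/4+185)
print('far rim corner', two(k(418,150),(182,148.3)))
print('die_b etc none')
```

```text
(array([ 616.2, -129.2,  164.8]), np.float64(3.480284704771299)) (array([ 640.4, -349.3,  162.1]), np.float64(3.363090530396929))
(array([ 622.7, -128.3,  156.3]), np.float64(0.5363616579698647)) (array([ 646.5, -327. ,  152.7]), np.float64(2.982244577407718))
far rim corner (array([731.9, 241.9, 251.6]), np.float64(84.44845609384683))
die_b etc none
```

>>> carry_out(motion=[[29,-34,0,-8,0],[23,-38,0,-8,0],[18,-41,0,-8,0],[12,-43,0,-8,0],[6,-45,0,-8,0],[0,-45,0,-8,0],[0,0,0,-8,0],[0,0,0,-8,0],[0,0,0,-8,0],[0,0,0,-1.6,0],[0,0,0,0,0]])

```text
t: 2.4
eef_pos: [352.5, 114.6, 292.5]
tcp_rot: [-3.141, 0.0, 1.507]
ft_force: [-0.0, 0.0, 1.1]
opening: 0.998
grip_force: 0.0
```

>>> carry_out(motion=[[11.8,41.2,0,0,0],[11.8,41.2,0,0,0],[11.8,41.2,0,0,0],[11.7,41.2,0,0,0],[11.7,41.4,0,0,0],[0,0,30,0,0],[0,0,30,0,0],[0,0,26,0,0],[0,0,20,0,0],[0,0,0,0,0]])

```text
t: 3.4
eef_pos: [561.0, 160.3, 184.0]
tcp_rot: [-3.137, 0.001, 1.506]
ft_force: [0.4, 0.2, -0.1]
opening: 1.001
grip_force: 0.0
```

```bash
cat > snap.py <<'E'
import sys,cv2,numpy as np
from cell import env
def go(name,boxes,k):
    out=[]
    for n,x,y,w,h in boxes:
        c=env.read_camera(n)['color'][y:y+h,x:x+w,::-1]; out.append(cv2.resize(c,(w*k,h*k),interpolation=cv2.INTER_CUBIC))
    cv2.imwrite(f'pics/{name}.png',np.hstack(out))
E
python3 -c "
from snap import *
go('g1',[('top',190,170,66,66),('scene',285,165,66,66)],6)"
```

```text
(no output)
```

View pics/g1.png

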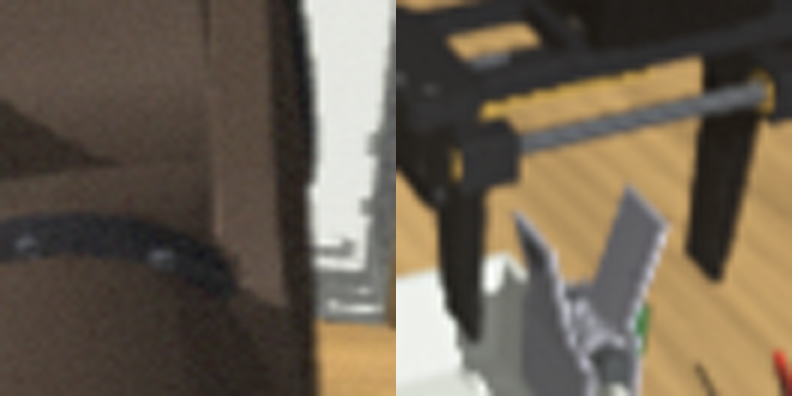

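The fingers stand either side of the flared handles: in the crop the tips are at (470,335) and (715,275), and the handle ends at (520,215) and (640,195). Now the squeeze.

>>> carry_out(motion=[[0,0.7,0,0,0.3],[0,0,0,0,0.45],[0,0,0,0,0.55],[0,0,0,0,0.65],[0,0,0,0,0.75],[0,0,0,0,0.85],[0,0,0,0,1],[0,0,0,0,1],[0,0,0,0,1],[0,0,0,0,1]])

```text
t: 4.5
eef_pos: [562.9, 160.8, 189.3]
tcp_rot: [3.14, -0.001, 1.509]
ft_force: [-3.5, 0.4, 26.5]
opening: 0.239
grip_force: 30.0
```

The clip is squeezed to its stop (22.7 mm). The moves have no tilt of their own, so I'll lift clear and turn to the stand's azimuth. Then I'll test whether pushing past the reach limit tips the tool outward, since unreached parts of a row are not made up.

>>> carry_out(motion=[[0,0,-15,0,1],[0,0,-40,0,1],[0,0,-45,0,1],[0,0,-30,-4.9,1],[0,0,0,-4.9,1],[-25,40,0,0,1],[-25,40,0,0,1],[-25,40,0,0,1],[-24,40,0,0,1],[0,45,0,0,1],[0,43,0,0,1],[0,0,0,0,1]])

```text
t: 5.7
eef_pos: [823.7, 89.2, 311.3]
tcp_rot: [-3.138, -0.0, 1.68]
ft_force: [-0.6, -0.1, -2.9]
opening: 0.235
grip_force: 30.0
```

>>> carry_out(motion=[[0,40,0,0,1],[0,40,0,0,1],[0,40,0,0,1],[0,20,0,0,1]])

```text
t: 6.1
eef_pos: [921.2, 100.2, 311.4]
tcp_rot: [3.135, -0.0, 1.68]
ft_force: [59.4, 5.0, 62.2]
opening: 0.235
grip_force: 30.0
```

```bash
python3 -c "
from cell import env
s=env.state();print(s['joints'],s['eef_pos'],s['tcp_rot'],s['opening'])"
```

```text
[ 3.69815583e-02  1.11892389e+00  4.68368200e-02  6.67543239e-04
  1.96964051e+00 -7.23528640e-02] [921.19164334 100.19015839 311.40825081] [ 3.13537299e+00 -1.64345960e-04  1.68039241e+00] 0.23513061984298705
```

>>> carry_out(motion=[[0,8,0,0,1],[0,8,0,0,1],[0,8,0,0,1],[0,0,0,0,1]])

```text
t: 6.5
eef_pos: [927.6, 100.9, 309.1]
tcp_rot: [3.114, 0.0, 1.68]
ft_force: [0.4, -0.5, -1.5]
opening: 0.241
grip_force: 30.0
```

```bash
python3 -c "
from cell import env
s=env.state();print(s['joints'],s['eef_pos'],s['tcp_rot'],s['ft_force'])"
```

```text
[ 3.72053732e-02  1.12126114e+00  4.74151811e-02  1.61706876e-03
  1.94581571e+00 -7.18359481e-02] [927.62469065 100.87150281 309.11439739] [3.11445466e+00 4.60676337e-04 1.68044410e+00] [ 0.43018316 -0.45775884 -1.50641963]
```

It works: the tool tips outward and keeps the tilt. Continuing.

>>> carry_out(motion=[[0,40,0,0,1],[0,40,0,0,1],[0,40,0,0,1],[0,0,0,0,1]])

```text
t: 6.9
eef_pos: [956.4, 104.1, 277.2]
tcp_rot: [3.052, 0.0, 1.68]
ft_force: [0.4, -0.3, -1.1]
opening: 0.237
grip_force: 30.0
```

```bash
python3 -c "
from cell import env
s=env.state();print(s['joints'],s['eef_pos'],s['tcp_rot'],s['ft_force'])"
```

```text
[ 0.03818754  1.15608281  0.04864514  0.00628943  1.84786373 -0.0694012 ] [956.42841849 104.08692067 277.19304246] [3.05239257e+00 3.05492458e-04 1.68036122e+00] [ 0.37749199 -0.3354397  -1.05882497]
```

>>> carry_out(motion=[[0,40,-20,0,1],[0,40,-20,0,1],[0,40,-20,0,1],[0,40,-20,0,1],[0,40,-20,0,1],[0,40,-20,0,1],[0,0,0,0,1]])

```text
t: 7.6
eef_pos: [969.9, 105.9, 350.9]
tcp_rot: [2.896, 0.001, 1.68]
ft_force: [0.6, -0.4, -0.6]
opening: 0.237
grip_force: 30.0
```

```bash
python3 -c "
from cell import env
s=env.state();print(s['joints'],s['eef_pos'],s['tcp_rot'],s['ft_force'])"
```

```text
[ 0.03644317  1.0842105   0.04753451  0.0175421   1.76435688 -0.06770398] [969.9309443  105.8519102  350.87128683] [2.89554092e+00 6.02371727e-04 1.68036710e+00] [ 0.59126232 -0.36978857 -0.56850521]
```

>>> carry_out(motion=[[0,40,-20,0,1],[0,40,-20,0,1],[0,40,-20,0,1],[0,40,-20,0,1],[0,40,-20,0,1],[0,40,-20,0,1],[0,0,0,0,1]])

```text
t: 8.3
eef_pos: [969.4, 106.1, 440.1]
tcp_rot: [2.744, 0.001, 1.68]
ft_force: [-0.4, -0.5, 0.3]
opening: 0.237
grip_force: 30.0
```

```bash
python3 -c "
from cell import env
s=env.state();print(s['joints'],s['eef_pos'],s['tcp_rot'],s['ft_force'])"
```

```text
[ 0.03355974  0.99820354  0.0475266   0.02899633  1.6987303  -0.06668911] [969.43245732 106.07507871 440.12881732] [2.74352939e+00 7.46708633e-04 1.68038156e+00] [-0.37091173 -0.51608606  0.26039626]
```

>>> carry_out(motion=[[0,40,-20,0,1],[0,40,-20,0,1],[0,37,-18,0,1],[0,0,0,0,1]])

```text
t: 8.7
eef_pos: [963.7, 105.5, 487.8]
tcp_rot: [2.67, 0.001, 1.68]
ft_force: [-0.5, 0.1, -1.1]
opening: 0.233
grip_force: 30.0
```

```bash
python3 -c "
from cell import env
s=env.state();print(s['joints'],s['eef_pos'],s['tcp_rot'],s['ft_force'])"
```

```text
[ 0.03160803  0.95219797  0.04746039  0.03480417  1.67193509 -0.06630662] [963.69048037 105.54286767 487.78373602] [2.67047608e+00 8.00687353e-04 1.68032426e+00] [-0.50189612  0.10296569 -1.11845584]
```

```bash
cat > tgt.py <<'E'
import numpy as np
from scipy.spatial.transform import Rotation as Ro
from cell import env
np.set_printoptions(precision=2,suppress=True)
yaw=np.radians(6.2); B=(Ro.from_euler('z',yaw)*Ro.from_euler('y',-np.radians(27))).as_matrix()
o=np.array([628.3,-239.2,167.]); PIN=26.3
def info(zb,xb=2.5,yb=11,pin=PIN):
    s=env.state(); R=Ro.from_euler('xyz',s['tcp_rot']).as_matrix()
    cur=s['eef_pos']+R[:,2]*pin
    print('pin in back frame now',B.T@(cur-o),'tool in back\n',B.T@R)
    d=R.T@(o+B@[xb,yb,zb]-cur); print('shift tool xyz',d,np.linalg.norm(d)); return d
E
python3 -c "
from tgt import *
info(87)"
```

```text
pin in back frame now [475.89 306.5   91.24] tool in back
 [[-0.  1. -0.]
 [ 1.  0. -0.]
 [-0. -0. -1.]]
shift tool xyz [-294.77 -473.84    4.34] 558.0662288909529
```

>>> carry_out(motion=[[-24,-39,0,0,1],[-24,-39,0,0,1],[-24,-39,0,0,1],[-24,-39,0,0,1],[-24,-39,0,0,1],[-24,-39,0,0,1],[-24,-39,0,0,1],[-24,-39,0,0,1],[-24,-39,0,0,1],[-24,-39,0,0,1],[-24,-39,0,0,1],[-10,-20,0,0,1]])

```text
t: 9.9
eef_pos: [638.3, -182.7, 304.9]
tcp_rot: [2.677, 0.0, 1.681]
ft_force: [0.3, 0.0, -1.2]
opening: 0.237
grip_force: 30.0
```

>>> carry_out(motion=[[0,0,0,0,1]])

```text
t: 10.0
eef_pos: [638.8, -182.5, 305.1]
tcp_rot: [2.677, -0.0, 1.68]
ft_force: [0.6, -0.1, -1.7]
opening: 0.238
grip_force: 30.0
```

```bash
python3 -c "
from tgt import *
info(67)
from snap import *
go('p1',[('top',325,155,100,100),('scene',170,100,100,100)],4)"
```

```text
pin in back frame now [77.3  55.22 89.21] tool in back
 [[-0.    1.   -0.01]
 [ 1.    0.    0.  ]
 [ 0.   -0.01 -1.  ]]
shift tool xyz [-44.18 -74.67  22.72] 89.68559284148182
```

View pics/p1.png

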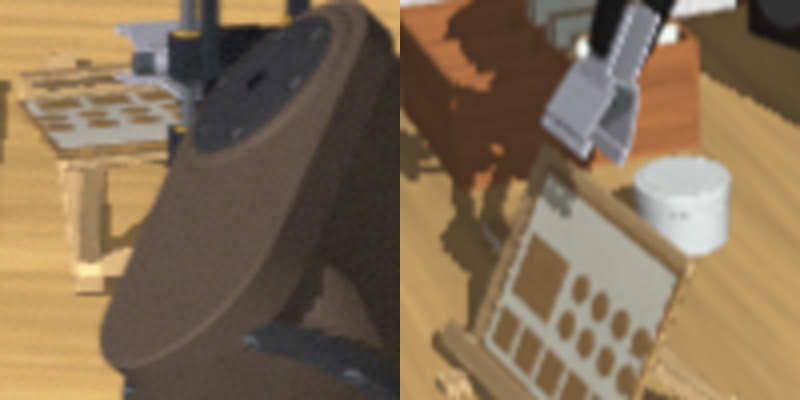

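The jaws are open and leaning with the board. The front lip's corners are at about (206,131) and (216,139.5) in the scene view, and the rear lip's end is at (227.5,140.8). I'll check these against predicted positions.

```bash
python3 -c "
from tgt import *
from h import proj
s=env.state(); R=Ro.from_euler('xyz',s['tcp_rot']).as_matrix()
for p in (20,26.3,32):
  for y,x in((13,-30),(13,30),(-13,30)):
    print(p,x,y,proj('scene',s['eef_pos']+R@[x,y,p+45]))
print('back corners', proj('scene',o+B@[0,110,0]),proj('scene',o+B@[0,-110,0]),'meas 242.4,165.9 / 206.4,136.3')
"
```

```text
20 -30 13 [205.34 128.39]
20 30 13 [215.62 136.82]
20 30 -13 [223.97 138.93]
26.3 -30 13 [204.52 130.58]
26.3 30 13 [214.75 139.09]
26.3 30 -13 [223.1  141.15]
32 -30 13 [203.78 132.56]
32 30 13 [213.96 141.13]
32 30 -13 [222.31 143.16]
back corners [241.61 164.87] [205.93 134.7 ] meas 242.4,165.9 / 206.4,136.3
```

>>> carry_out(motion=[[-22,-37.5,0,0,1],[-22.2,-37.2,0,0,1],[0,0,11,0,1],[0,0,11.7,0,1],[0,0,0,0,1],[0,0,0,0,1]])

```text
t: 10.7
eef_pos: [590.6, -230.2, 252.4]
tcp_rot: [2.676, 0.001, 1.684]
ft_force: [0.3, -0.0, -0.6]
opening: 0.234
grip_force: 30.0
```

```bash
python3 -c "
from tgt import *
info(40)
from snap import *
go('p2',[('top',325,155,100,100),('scene',170,100,100,100)],4)"
```

```text
pin in back frame now [ 6.06 13.08 66.37] tool in back
 [[-0.01  1.   -0.01]
 [ 1.    0.01  0.  ]
 [ 0.   -0.01 -1.  ]]
shift tool xyz [-2.11 -3.44 26.38] 26.68980943259252
```

View pics/p2.png

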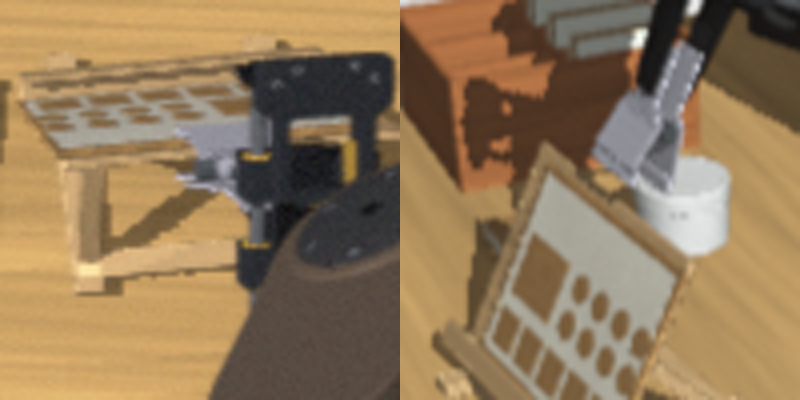

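>>> carry_out(motion=[[-2,-3.4,0,0,1],[0,0,8,0,1],[0,0,8,0,1],[0,0,5,0,1],[0,0,0,0,1]])

```text
t: 11.3
eef_pos: [596.1, -232.2, 230.8]
tcp_rot: [2.677, -0.0, 1.683]
ft_force: [-0.0, -1.2, -1.3]
opening: 0.237
grip_force: 30.0
```

```bash
python3 -c "
from tgt import *
info(30)
print(env.state()['ft_force'])"
```

```text
pin in back frame now [ 0.95 10.45 44.76] tool in back
 [[-0.    1.   -0.01]
 [ 1.    0.    0.  ]
 [ 0.   -0.01 -1.  ]]
shift tool xyz [ 0.52  1.65 14.75] 14.855970485572856
[-0.   -1.16 -1.26]
```

>>> carry_out(motion=[[0,1.4,0,0,1],[0,0,4,0,1],[0,0,4,0,1],[0,0,4,0,1],[0,0,4,0,1],[0,0,0,0,1]])

```text
t: 11.9
eef_pos: [604.4, -231.4, 217.6]
tcp_rot: [2.676, 0.0, 1.683]
ft_force: [-0.2, 0.2, -0.9]
opening: 0.236
grip_force: 30.0
```

```bash
python3 -c "
from tgt import *
info(7)
print(env.state()['ft_force'])
from snap import *
go('p3',[('top',340,160,66,66),('scene',195,120,66,66)],6)"
```

```text
pin in back frame now [ 2.43 10.39 29.18] tool in back
 [[-0.    1.   -0.01]
 [ 1.    0.    0.  ]
 [ 0.   -0.01 -1.  ]]
shift tool xyz [ 0.58  0.2  22.18] 22.19008445107816
[-0.24  0.2  -0.87]
```

View pics/p3.png

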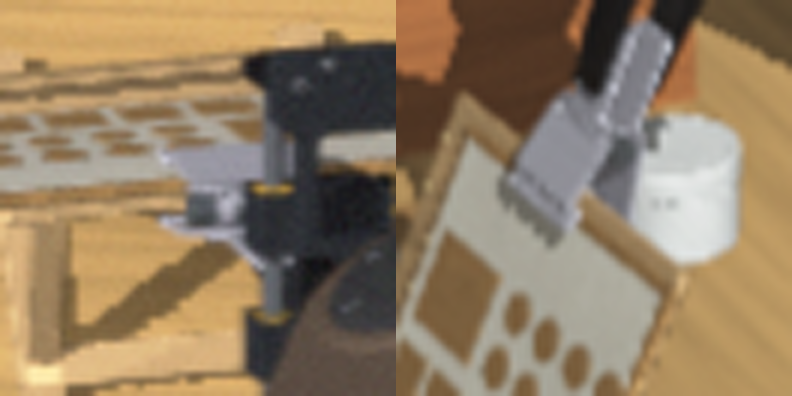

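The front lip lies over the board and the rear lip is behind the back, with no contact force. Continuing down to feel for home.

>>> carry_out(motion=[[0,0,4,0,1],[0,0,4,0,1],[0,0,4,0,1],[0,0,3,0,1],[0,0,2,0,1],[0,0,0,0,1]])

```text
t: 12.6
eef_pos: [612.0, -230.6, 202.7]
tcp_rot: [2.676, 0.0, 1.683]
ft_force: [-0.4, -0.4, -0.8]
opening: 0.235
grip_force: 30.0
```

>>> carry_out(motion=[[0,0,1,0,1],[0,0,1,0,1],[0,0,0,0,1]])

```text
t: 12.9
eef_pos: [612.9, -230.6, 201.3]
tcp_rot: [2.676, 0.001, 1.682]
ft_force: [-0.2, 0.1, -1.6]
opening: 0.237
grip_force: 30.0
```

>>> carry_out(motion=[[0,0,1,0,1],[0,0,1,0,1],[0,0,0,0,1]])

```text
t: 13.2
eef_pos: [613.8, -230.5, 199.4]
tcp_rot: [2.676, 0.001, 1.682]
ft_force: [0.4, 0.3, -1.0]
opening: 0.238
grip_force: 30.0
```

>>> carry_out(motion=[[0,0,1,0,1],[0,0,0,0,1]])

```text
t: 13.4
eef_pos: [614.2, -230.5, 198.7]
tcp_rot: [2.676, 0.001, 1.682]
ft_force: [-0.7, 1.8, 1.4]
opening: 0.234
grip_force: 30.0
```

>>> carry_out(motion=[[0,0,1,0,1],[0,0,0,0,1]])

```text
t: 13.6
eef_pos: [614.4, -230.5, 198.5]
tcp_rot: [2.675, 0.001, 1.683]
ft_force: [-8.4, 0.5, 8.8]
opening: 0.239
grip_force: 30.0
```

>>> carry_out(motion=[[0,0,1,0,1],[0,0,0,0,1]])

```text
t: 13.8
eef_pos: [614.5, -230.5, 198.3]
tcp_rot: [2.675, 0.001, 1.683]
ft_force: [-16.0, -0.2, 16.9]
opening: 0.236
grip_force: 30.0
```

>>> carry_out(motion=[[0,0,1,0,1],[0,0,0,0,1]])

```text
t: 14.0
eef_pos: [614.6, -230.6, 198.2]
tcp_rot: [2.675, 0.002, 1.683]
ft_force: [-23.9, 0.2, 25.3]
opening: 0.237
grip_force: 30.0
```

Home is felt at about 33 N along the slope. I'll ease off a little, then open in small steps while following with a light press, so the fingers' draw-back doesn't lift the clip.

>>> carry_out(motion=[[0,0,-1.2,0,1],[0,0,0,0,0.74],[0,0,0,0,0.74]])

```text
t: 14.3
eef_pos: [615.1, -230.8, 198.3]
tcp_rot: [2.674, 0.002, 1.682]
ft_force: [-7.5, -1.5, 9.6]
opening: 0.257
grip_force: 12.6
```

>>> carry_out(motion=[[0,0,0,0,0.71],[0,0,0,0,0.71]])

```text
t: 14.5
eef_pos: [615.2, -230.7, 198.0]
tcp_rot: [2.674, 0.002, 1.682]
ft_force: [-4.4, -0.2, 7.5]
opening: 0.292
grip_force: 11.4
```

>>> carry_out(motion=[[0,0,0.8,0,0.69],[0,0,0,0,0.67],[0,0,0,0,0.67]])

```text
t: 14.8
eef_pos: [615.7, -230.7, 197.5]
tcp_rot: [2.674, 0.002, 1.682]
ft_force: [-4.0, -0.8, 8.2]
opening: 0.332
grip_force: 10.7
```

>>> carry_out(motion=[[0,0,0.6,0,0.65],[0,0,0,0,0.63],[0,0,0,0,0.63]])

```text
t: 15.1
eef_pos: [616.0, -230.7, 197.0]
tcp_rot: [2.674, 0.002, 1.682]
ft_force: [-3.1, -0.8, 7.5]
opening: 0.369
grip_force: 9.7
```

>>> carry_out(motion=[[0,0,0.8,0,0.61],[0,0,0,0,0.6],[0,0,0,0,0.6]])

```text
t: 15.4
eef_pos: [616.6, -230.8, 196.5]
tcp_rot: [2.673, 0.003, 1.682]
ft_force: [-1.9, 0.9, 7.2]
opening: 0.4
grip_force: 7.6
```

>>> carry_out(motion=[[0,0,0.7,0,0.58],[0,0,0,0,0.57],[0,0,0,0,0.57]])

```text
t: 15.7
eef_pos: [616.9, -230.7, 195.6]
tcp_rot: [2.674, 0.002, 1.682]
ft_force: [-1.3, -0.6, 5.2]
opening: 0.43
grip_force: 3.8
```

>>> carry_out(motion=[[0,0,0.6,0,0.56],[0,0,0.3,0,0.55],[0,0,0,0,0.54],[0,0,0,0,0.52],[0,0,0,0,0.52]])

```text
t: 16.2
eef_pos: [616.7, -230.1, 193.4]
tcp_rot: [2.676, 0.0, 1.682]
ft_force: [-0.6, 0.2, -0.1]
opening: 0.482
grip_force: 0.0
```

```bash
python3 -c "
from snap import *
print(env.state()['ft_force'])
go('r1',[('top',340,160,66,66),('scene',195,120,66,66)],6)"
```

```text
[-0.59012351  0.17846865 -0.11642978]
```

View pics/r1.png

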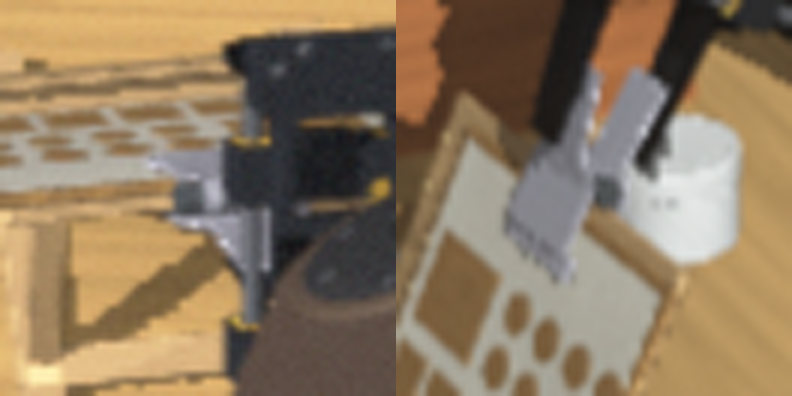

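The clip has closed on board and back, and both fingers stand clear of the handles, with no force and no grip. The front lip is at about (213,157)–(224,166) in scene px. Retreating along the slope, then a numeric check.

>>> carry_out(motion=[[0,0,0,0,0.45],[0,0,0,0,0.35],[0,0,0,0,0.3],[0,0,-15,0,0.3],[0,0,-30,0,0.3],[0,0,-40,0,0.3],[0,0,-40,0,0.3],[0,0,-40,0,0.3],[0,0,0,0,0.3],[0,0,0,0,0.3]])

```text
t: 17.3
eef_pos: [542.5, -238.4, 342.5]
tcp_rot: [2.674, 0.002, 1.682]
ft_force: [0.5, -0.4, -0.7]
opening: 0.699
grip_force: 0.0
```

```bash
python3 -c "
from tgt import *
from h import *
c=env.read_camera('scene')['color'];c2=env.read_camera('scene')['color']
for zp in (4,7,10,13):
  print(zp,'lips',proj('scene',o+B@[10,40.4,zp-45]),proj('scene',o+B@[10,-19.6,zp-45]),'pin end',proj('scene',o+B@[2.5,-19.6,zp]))
a=cv2.absdiff(c,C['scene']['color']).max(2)
np.save('end.npy',c)
# bystanders: changed pixels outside clip/robot
m=(a>40).astype(np.uint8); n,l,s,ce=cv2.connectedComponentsWithStats(m)
print(s[1:][s[1:,4]>12])
w=c[135:175,205:240]; h=cv2.cvtColor(w,cv2.COLOR_RGB2HSV)
d=((a[135:175,205:240]>25)).astype(int)
print('\n'.join(''.join('#' if v else '.' for v in r) for r in d))
"
```

```text
4 lips [221.12 167.06] [211.62 158.39] pin end [219.33 144.78]
7 lips [221.51 166.1 ] [211.99 157.45] pin end [219.7  143.83]
10 lips [221.9  165.14] [212.36 156.52] pin end [220.07 142.88]
13 lips [222.28 164.18] [212.73 155.58] pin end [220.45 141.93]
[[  229     0   207   179 10378]
 [  380     0    15    45   297]
 [  397     0     9    28   121]
 [  439     0     9    12    98]
 [  447     0    62   107  4100]
 [  404     3     7     7    34]
 [  431    15    13    17   100]
 [  448    18    13    13   116]
 [  403    27     7     6    30]
 [  438    32    15    43   375]
 [  406    34    20    74   528]
 [  394    36    10    33   169]
 [  447    75     2    11    14]
 [  397    76    15    41   247]
 [  188    94    54    64  1253]
 [  229    95    37    28   119]
 [  495    97     9    35   134]
 [  282   109    71    43   622]
 [  445   111    42    38  1163]
 [  279   133    83    57   478]
 [  498   134     4    12    25]
 [  477   140    20    10    67]
 [  432   147    65    48  1446]
 [  213   155    10    12    41]
 [  364   177    54    30   669]
 [  305   196    25  
[... 818 characters left out ...]
###.............
........##########.###.............
........#############..............
........###########................
.........##########................
..........########.................
..........########.................
...........#######.................
.............#####.................
...............###.................
...............###.................
................#..................
...................................
...................................
...................................
...................................
...................................
...................................
...................................
...................................
```

```bash
python3 -c "
from cell import env
print(env.job_done())"
```

```text
the job is handed in; nothing more can be done
None
```

The clip is shut on the board and the stand's back together, in line with the lean, with its pin felt home on the top edge and the gripper clear; I handed the job in at about 17 s, but no verdict came back.

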